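# Turn the flat-edged disc onto the stop bar

### The job

Turn the round metal disc in its place on the sloping board until the flat on its rim lies flush along the stop bar at the board's lower edge, ready for marking out. The stud that stands up near the disc's rim is there to push it round by fingertip; then leave it lying there.

Things in the scene. Friction and masses are not known exactly. Their poses are not given: they have to be found in the camera images.
- bar_mid (a point): Fixed. Middle of the upper face of the stop bar, which the disc leans on; 5 mm above the board's surface. Axes: x up the slope, y level along the bar (to the left), z square to the board, out of it. The bar is steel, 210 mm long (y), 20 mm wide (x from -20 to 0 mm) and stands 12 mm off the board.
- board: Fixed. Steel board of 205 x 250 mm sloping 27 degrees, rising away from the robot. Origin on its surface, 5 mm under bar_mid, same axes. Two lipped side rails, 15 mm high, run up the slope (x from 15 to 140 mm) with their inner faces at y = +72 and -72 mm: they leave the disc 2 mm of play to either side and keep it from lifting off.
- lamp_mid (a point): Fixed. Middle of the strip lamp, a level tube of 28 mm diameter and 400 mm length, parallel to the bar, carried by a post at 195 mm to either side and 75 mm behind it. It hangs over the upper half of the disc: a tool pointing straight down does not fit there, one held square to the board does.
- disc_center (a point): Centre of the disc, half-way through. An aluminium disc, 140 mm in diameter, 10 mm thick, 0.35 to 0.55 kg, free to slide and turn on the board between the side rails, its rim leaning on the bar. z is square to it, out of the board; x runs from the flat through the centre to the stud. The centre is 70 mm above the bar's face while the round rim is on the bar, 56 mm when the flat is.
- disc_flat (a point): Middle of the disc's flat edge, half-way through; same axes as disc_center. The flat is 84 mm long and 56 mm from the centre. When done it lies along the bar's face, x parallel to bar_mid's x. The disc slides and turns with a friction of about 0.7 N (35 N mm) and stays as left, but may drop onto the flat by its weight when nearly flush.
- disc_stud (a point): Centre of the steel stud, half-way up: a plain pin, 16 mm in diameter and 40 mm long, standing square on the disc's face 50 mm from its centre, opposite the flat; this point is 25 mm above disc_center along z. When done the stud is straight up the slope from the centre; it starts 70 to 180 degrees from there, on either side.

How it is judged (in metres and radians):
At the end, for the whole second after the job is handed in: The disc lies at rest with the middle of its flat within 3.5 mm of the bar's face and the flat parallel to the bar within 0.06 rad (3.4 degrees) (angle between the x axis of disc_flat and the x axis of bar_mid, either way round below 0.06 rad and x of disc_flat in the frame of bar_mid between -0.004 and 0.0035 m and angular speed of disc below 0.1 rad/s); the robot touches nothing.
It also fails if it takes over 51 s, if anything falls off the work surface, if the arm or the gripper's body presses on something with over 40 N, if the wrist force passes 120 N, or if a joint passes its speed limit or range.

### The arm

A 6-joint arm with a two-finger parallel gripper is mounted at the origin on a cart in front of the work surface, level with it; the furniture and walls round the work are solid. World frame = base frame: x ahead of the robot, y to its left, z up, the work surface at z = 0. Lengths are in m, angles in degrees, forces in N, time in s.
With the tool pointing down it reaches from about 0.325 to 0.85 m from the base axis. Payload 15.5 kg.
Tool frame: the origin (TCP) lies on the centre line of the jaws, within the pads' length; the fingertips stand 11 mm ahead of it and the grasp point (between the pads) lies 8 mm behind it (ctrl.finger_overhang is the distance from the TCP to the fingertips, in m); y points along the fingers, x is the direction in which the jaws open and shut, and the axes are right-handed (so a half turn about y gives the same grasp; the last joint's range is limited). The gripper opens to 91 mm and grips with 3 to 60 N. Pads are 32 mm wide; open, the fingers measure 118 mm over their backs; the gripper's body (76 mm by 178 mm) begins 60 mm behind the grasp point.
Start: joints at [-71.935, 28.281, 77.091, -0, 74.628, -5.472], TCP at [0.25, -0.573, 0.225] pointing down, gripper open.
Joint ranges: [-166.48, 166.48], [-47.26, 123.95], [12.59, 153.08], [-70.14, 250.14], [6.76, 159.57], [-176.63, 176.63]. Speed limits (degrees/s): [108.29, 108.29, 147.25, 172.46, 172.46, 172.46].

### API

Orientations are given as a 3x3 rotation matrix whose columns are the frame's x, y, z axes.
In Python, from bench import ctrl gives the robot as it stands. The module is installed in compiled form; this text tells all that it offers. Calls block until the motion is done:
- ctrl.goto(position, orientation): joint-space move of the TCP to a pose.
- ctrl.move_l(position, vel=0.15, ori=None, contact_N=None): straight line of the TCP; ori=None keeps the orientation; vel is the mean speed in m/s. With contact_N (N) it stops when the force on the tool has changed by that much, and returns True; else False.
- ctrl.movej(angles): joint-space move.
- ctrl.command_gripper(opening): opening from 0.0 (shut) to 1.0 (fully open); the grip force is fixed at half the most; returns when the fingers have stopped.
- ctrl.sleep(seconds).
- ctrl.ik(position, orientation): joint angles nearest the present ones, or None.
- ctrl.read_camera(name): name is "side" or "top" or "wrist"; returns the picture (420x560x3 uint8, blue, green, red); there is no depth.
- ctrl.camera_params(name): a dict with "fx", "fy", "cx", "cy" (pixels), "pose" (4x4, takes a point from camera to world coordinates); the wrist camera has in their place "T_tool_cam" (4x4, takes a point from camera to tool coordinates, whose origin is the TCP and whose axes are the tool frame's). Camera axes: x right, y up, looking along -z (the intrinsics and any distortion apply to the point x, -y, -z); pixel columns grow to the right and rows downward; lengths in m; the calibration is good to about 2 mm. The wrist camera is an equidistant fisheye: a pixel r from the principal point sees the ray r / f radians off the axis. A picture is of the moment at which its call begins: read the wrist's pose just before it. camera_params takes no time and is no camera call.
A pose or a line that the arm cannot do raises ctrl.MotionError and nothing moves.
- ctrl.sign_off(): hands the job in, once; it reports no verdict.
Readings, each from a call of its own:
- ctrl.current_t(): time.
- ctrl.current_q(): joint angles.
- ctrl.current_dq(): joint speeds.
- ctrl.current_effort(): joint torques, N m.
- ctrl.current_tool_pos(): TCP position.
- ctrl.current_eef_rot(): TCP orientation.
- ctrl.current_contact_force(): force on the tool from outside, world axes, zero at the start.
- ctrl.current_wrist_torque(): the same for the moment, N m.
- ctrl.current_grip_width(): opening from 0.0 (shut) to 1.0 (fully open).
Only numpy, scipy, OpenCV 4.12 (cv2) and the standard library are available. Lean on these libraries where they do the work, as an engineer would, in place of code of your own. Each camera call takes 0.05 s, during which the arm holds its last target.

## Working session

There is one attempt and no reset: what is moved stays moved. The work goes in short steps, each a Python script; the robot and the scene stay as the last script left them, time stands still between calls to the robot, and variables do not carry over. Pictures are saved under pics/ and viewed, and the job is handed in when it is done.

```bash
mkdir -p pics
python3 - <<'E'
from bench import ctrl
import cv2
for n in ["side","top","wrist"]:
    cv2.imwrite(f"pics/{n}0.png",ctrl.read_camera(n))
    p=ctrl.camera_params(n);print(n,p)
print(ctrl.current_t(),ctrl.current_tool_pos(),ctrl.current_eef_rot(),ctrl.finger_overhang)
E
```

```text
side {'fx': 430.02910403143886, 'fy': 430.02910403143886, 'cx': 278.9912569801144, 'cy': 207.27436521823026, 'pose': array([[-0.99995599, -0.00493296, -0.00798075,  0.6057258 ],
       [-0.00490107, -0.45069775,  0.89266316,  0.78009902],
       [-0.00800038,  0.89266299,  0.45065373,  0.66672482],
       [ 0.        ,  0.        ,  0.        ,  1.        ]])}
top {'fx': 496.72504518932425, 'fy': 496.72504518932425, 'cx': 280.3618444918256, 'cy': 212.8445923211422, 'pose': array([[ 0.14483458,  0.96565207, -0.21572903,  0.45687505],
       [-0.98944662,  0.14229243, -0.02735422, -0.00152943],
       [ 0.00428195,  0.2174142 ,  0.97607004,  1.11648855],
       [ 0.        ,  0.        ,  0.        ,  1.        ]])}
wrist {'fx': 325.19226210127806, 'fy': 325.19226210127806, 'cx': 273.4793225852318, 'cy': 205.69408117408386, 'T_tool_cam': array([[ 9.99998758e-01, -7.18097271e-04,  1.40308039e-03,
        -7.78809870e-04],
       [ 1.53647751e-03,  2.45618805e-01, -9.69365278e-01,
        -1.61306943e-01],
       [ 3.51475633e-04,  9.69366230e-01,  2.45619603e-01,
         6.91944867e-02],
       [ 0.00000000e+00,  0.00000000e+00,  0.00000000e+00,
         1.00000000e+00]])}
0.15 [ 0.24950978 -0.57272685  0.22445863] [[ 3.99377631e-01 -3.03610147e-04  9.16786461e-01]
 [-9.16785990e-01  9.35024960e-04  3.99377735e-01]
 [-9.78473357e-04 -9.99999517e-01  9.50825245e-05]] 0.011
```

View pics/side0.png

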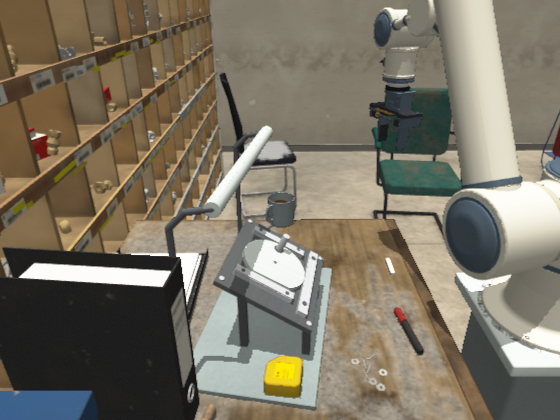

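View pics/top0.png

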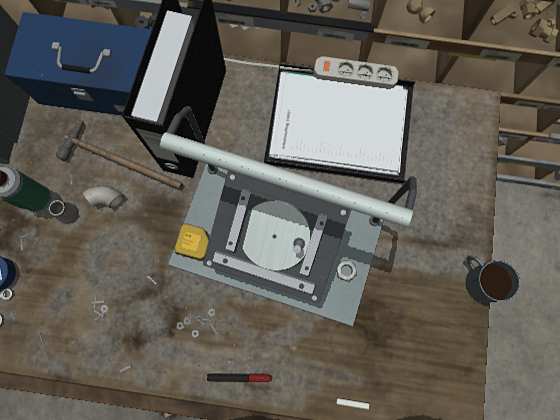

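View pics/wrist0.png

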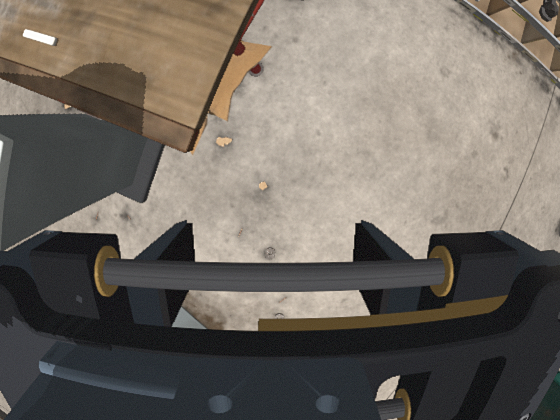

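Run:
```python
import cv2
a=cv2.imread("pics/top0.png")[120:330,150:430];cv2.imwrite("pics/top0z.png",cv2.resize(a,(800,600),interpolation=cv2.INTER_CUBIC))
a=cv2.imread("pics/side0.png")[215:335,200:360];cv2.imwrite("pics/side0z.png",cv2.resize(a,(800,600),interpolation=cv2.INTER_CUBIC))
```

```text
(no output)
```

View pics/top0z.png

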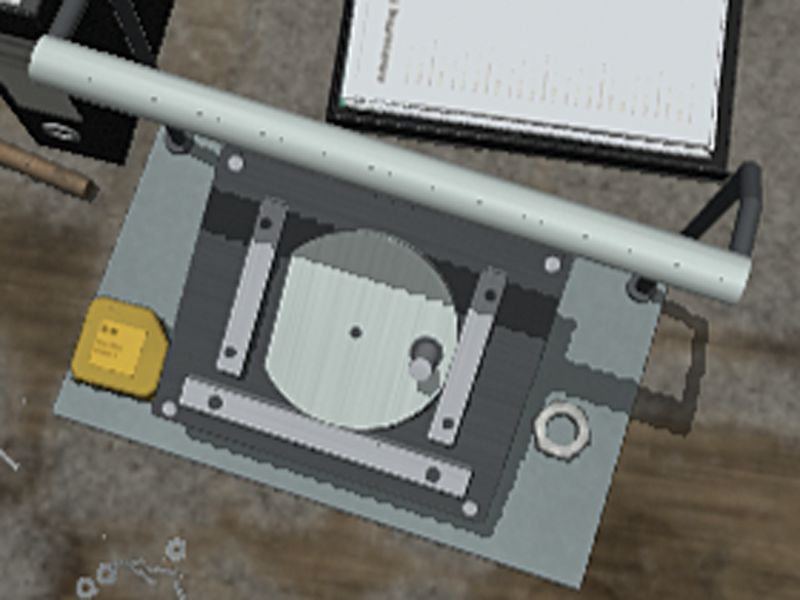

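View pics/side0z.png

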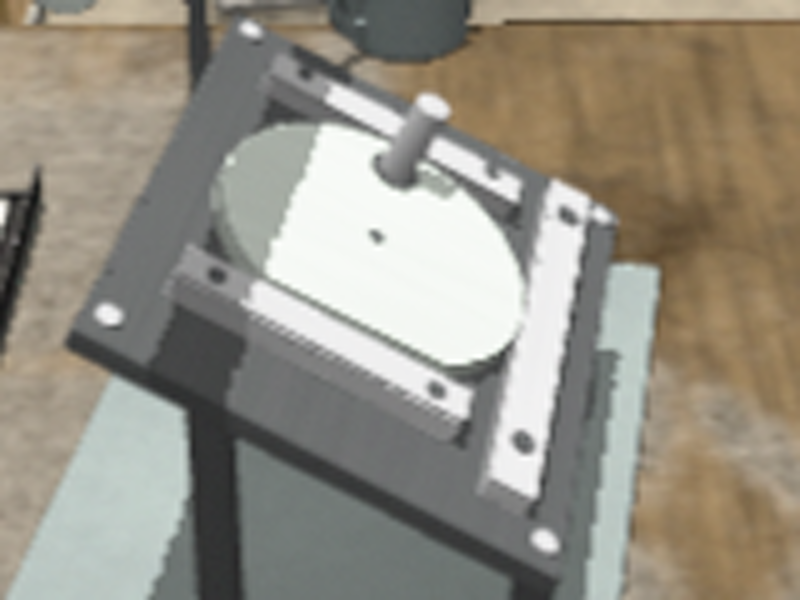

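```bash
cat > h.py <<'E'
import numpy as np
from bench import ctrl
S=np.radians(27)
def proj(n,P,p=None):
    p=p or ctrl.camera_params(n); T=np.linalg.inv(p["pose"])
    c=T[:3,:3]@P+T[:3,3]; x,y,z=c[0],-c[1],-c[2]
    return np.array([p["fx"]*x/z+p["cx"],p["fy"]*y/z+p["cy"]])
def frame(yaw):
    c,s=np.cos(yaw),np.sin(yaw)
    y=np.array([-s,c,0]); x=np.array([c*np.cos(S),s*np.cos(S),np.sin(S)])
    return np.column_stack([x,y,np.cross(x,y)])
E
cat > fit.py <<'E'
from h import *
from scipy.optimize import least_squares
tz=lambda u,v:np.array([150+u*.35,120+v*.35])
sz=lambda u,v:np.array([200+u*.2,215+v*.2])
obs=[("top",(0,105,12),tz(187,376)),("top",(-20,105,12),tz(180,403)),("top",(0,-105,12),tz(473,466)),("top",(-20,-105,12),tz(466,497)),
("side",(0,105,12),sz(483,487)),("side",(0,-105,12),sz(553,178)),("side",(-20,105,12),sz(540,495)),("side",(-20,-105,12),sz(593,193)),
("top","c",tz(355,332)),("side","c",sz(376,237)),("top","s",tz(420,369)),("side","s",sz(433,104)),("top","b",tz(427,348)),("side","b",sz(396,172))]
def res(v):
    R=frame(v[0]);o=v[1:4];r=[]
    for n,k,uv in obs:
        if isinstance(k,str):
            c=np.array([70,v[5]*1000,0]); d=np.array([np.cos(v[4]),np.sin(v[4]),0])*50
            k={"c":c+[0,0,10],"s":c+d+[0,0,50],"b":c+d+[0,0,10]}[k]
        r.append(proj(n,o+R@(np.array(k)/1000))-uv)
    return np.array(r).ravel()
s=least_squares(res,[-.2,.45,0,.2,-1.5,0])
print("yaw",np.degrees(s.x[0]),"o",s.x[1:4],"stud deg",np.degrees(s.x[4]),"cy",s.x[5]);print(res(s.x).reshape(-1,2).round(1))
np.save("fit.npy",s.x)
E
python3 fit.py
```

```text
yaw -9.735671289927836 o [0.56484701 0.03913411 0.1175673 ] stud deg -88.00988219415093 cy 0.00024741739251977606
[[-0.2  0.2]
 [-0.2 -0.3]
 [-0.1  1.5]
 [-0.6 -0.4]
 [ 1.4 -2.4]
 [-0.3 -0. ]
 [-0.7  0.8]
 [-0.7  1. ]
 [ 0.5 -0.6]
 [-0.2  0.2]
 [ 0.2 -0.4]
 [-0.   0.4]
 [-0.1  0.9]
 [-0.8  0.1]]
```

```bash
cat > plan.py <<'E'
from h import *
from scipy.optimize import least_squares
v=np.load("fit.npy");R=frame(v[0]);o=v[1:4]
# lamp
ob=[("top",1,(162,139)),("top",-1,(410,218)),("side",1,(213,206)),("side",-1,(268,132))]
s=least_squares(lambda w:np.concatenate([proj(n,o+R@(w[:3]+np.array([0,k*.2,0])))-np.array(u) for n,k,u in ob]),[.1,0,.1])
print("lamp in board frame",s.x,s.fun.round(1))
RT=np.column_stack([R[:,1],-R[:,2],-R[:,0]])
RT2=np.column_stack([-R[:,1],-R[:,2],R[:,0]])
def W(p): return o+R@np.asarray(p)
if __name__=="__main__":
  for rt in (RT,RT2):
    for p in [(.0,-.05,.2),(.045,-.05,.036),(.105,-.02,.036)]:
        print(W(p),ctrl.ik(W(p),rt))
E
python3 plan.py
```

```text
lamp in board frame [0.21888667 0.00089183 0.18681505] [ 0.2  0.9 -0.  -0.2 -0.   1.5 -0.9 -2.6]
[0.46690139 0.00520843 0.2957686 ] [ -5.16863764  -0.2321342  112.21189359  -3.14997367  41.1367964
 -83.55555869]
[ 0.57980143 -0.01416228  0.1700731 ] [ -6.40256523  20.56763902 110.34986701  -4.01088425  22.17077127
 -83.31429454]
[0.63756499 0.00636536 0.19731253] [ -3.19996281  22.02363544 100.94906269  -5.8769336   30.30950462
 -79.0932846 ]
[0.46690139 0.00520843 0.2957686 ] [ -5.16863764  -0.2321342  112.21189359  -3.14997367  41.1367964
  96.44444131]
[ 0.57980143 -0.01416228  0.1700731 ] [ -6.40256523  20.56763902 110.34986701  -4.01088425  22.17077127
  96.68570546]
[0.63756499 0.00636536 0.19731253] [ -3.19996281  22.02363544 100.94906269  -5.8769336   30.30950462
 100.9067154 ]
```

Run:
```python
from plan import *
import cv2
ctrl.command_gripper(0.0); print(ctrl.current_t())
ctrl.goto(W((-.05,-.05,.17)),RT); print(ctrl.current_t())
ctrl.goto(W((.03,-.050,.09)),RT)
print(ctrl.current_t(),R.T@(ctrl.current_tool_pos()-o),ctrl.current_contact_force())
for n in ["wrist","top"]: cv2.imwrite(f"pics/{n}1.png",ctrl.read_camera(n))
```

```text
lamp in board frame [0.21888667 0.00089183 0.18681505] [ 0.2  0.9 -0.  -0.2 -0.   1.5 -0.9 -2.6]
1.5167
3.7083
4.2333 [ 0.02977292 -0.05053754  0.08908616] [-0.20415855  0.38720731  0.42434848]
```

View pics/wrist1.png

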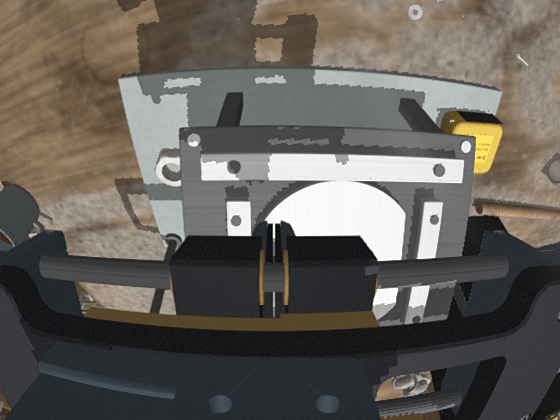

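View pics/top1.png

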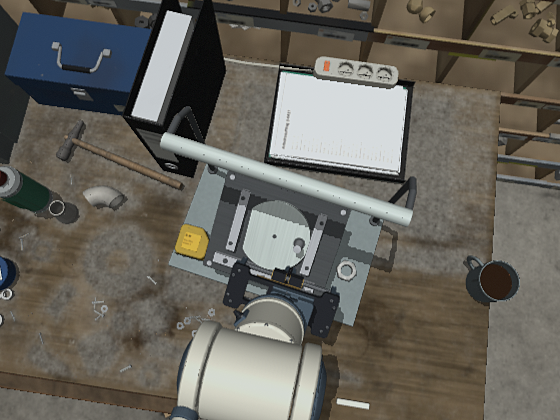

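```bash
cat >> plan.py <<'E'
def boxc(phi):
    p=np.radians(phi);a=abs(p);f=np.arccos(.8)
    h=70. if a>f else 70*np.cos(f-a)
    s=np.array([h+50*np.cos(p),50*np.sin(p)]);t=np.array([-np.sin(p),np.cos(p)])
    q=np.array([16,13.5])*np.clip(1.4*t,-1,1)
    return (s-8*t-q)/1000
def push(phis,z=.034,vel=.05):
    for f in phis:
        b=boxc(f);ctrl.move_l(W((b[0],b[1],z)),vel=vel)
        print(f,(b*1000).round(1),(R.T@ctrl.current_contact_force()).round(2),round(ctrl.current_t(),2))
E
python3 - <<'E'
from plan import *
import cv2
print(ctrl.move_l(W((.03,-.050,.034)),vel=.08,contact_N=4),(R.T@(ctrl.current_tool_pos()-o)).round(4))
push([-88,-80,-70,-60,-50,-42])
for n in ["side","top"]: cv2.imwrite(f"pics/{n}2.png",ctrl.read_camera(n))
a=cv2.imread("pics/top2.png")[120:330,150:430];b=cv2.imread("pics/side2.png")[215:335,200:360]
cv2.imwrite("pics/z2.png",np.hstack([cv2.resize(a,(400,300)),cv2.resize(b,(400,300))]))
E
```

```text
lamp in board frame [0.21888667 0.00089183 0.18681505] [ 0.2  0.9 -0.  -0.2 -0.   1.5 -0.9 -2.6]
False [ 0.0301 -0.05    0.0342]
-88 [ 47.7 -50.9] [-0.5   0.51 -0.34] 5.69
-80 [ 54.8 -53.9] [-0.25 -0.15 -0.94] 5.99
-70 [ 63.6 -56.2] [-0.45 -1.2  -0.47] 6.33
-60 [ 72.1 -56.8] [-0.37 -0.   -0.52] 6.64
-50 [ 80.  -55.6] [-0.25 -0.6  -0.38] 6.95
-42 [ 86.8 -52.9] [-1.09  0.85  0.18] 7.25
```

View pics/z2.png

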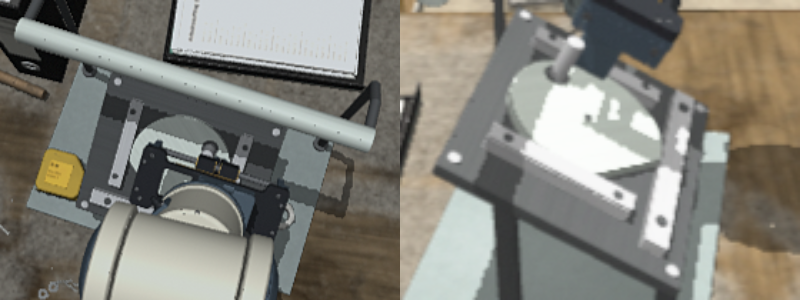

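Run:
```python
from plan import *
import cv2
push([-36,-30,-24,-18,-12,-7,-3,0],vel=.03)
for n in ["side","top"]: cv2.imwrite(f"pics/{n}3.png",ctrl.read_camera(n))
a=cv2.imread("pics/top3.png")[120:330,150:430];b=cv2.imread("pics/side3.png")[215:335,200:360]
cv2.imwrite("pics/z3.png",np.hstack([cv2.resize(a,(400,300)),cv2.resize(b,(400,300))]))
```

```text
lamp in board frame [0.21888667 0.00089183 0.18681505] [ 0.2  0.9 -0.  -0.2 -0.   1.5 -0.9 -2.6]
-36 [ 92.6 -49.4] [ 0.52 -0.45  0.07] 7.72
-30 [ 97.6 -45.4] [-0.48 -0.11  0.46] 8.09
-24 [101.6 -41.1] [ 0.48 -1.05  0.21] 8.43
-18 [104.4 -36.6] [ 0.28 -0.22  0.38] 8.77
-12 [106.1 -31.7] [-0.37 -0.99 -0.33] 9.09
-7 [106.6 -27.5] [-0.52  0.28  0.77] 9.38
-3 [106.5 -24.1] [0.41 0.12 0.12] 9.65
0 [106.  -21.5] [-0.12  0.13 -0.02] 9.9
```

View pics/z3.png

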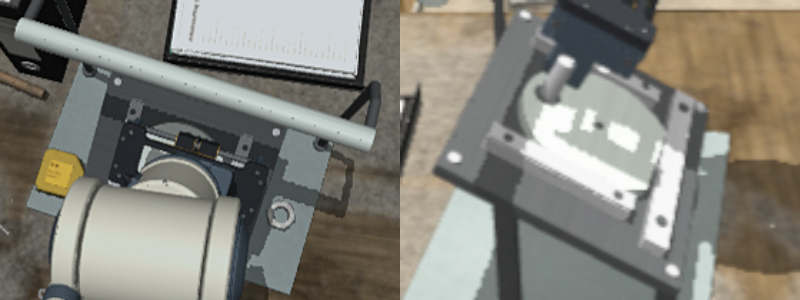

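Run:
```python
from plan import *
import cv2
ctrl.move_l(W((.106,-.040,.034)),vel=.05)
ctrl.move_l(W((.106,-.045,.10)),vel=.15)
ctrl.move_l(W((-.05,-.05,.17)),vel=.2)
print(ctrl.current_t())
for n in ["side","top"]: cv2.imwrite(f"pics/{n}4.png",ctrl.read_camera(n))
a=cv2.imread("pics/top4.png")[150:290,200:340];b=cv2.imread("pics/side4.png")[225:305,240:330]
cv2.imwrite("pics/z4.png",np.hstack([cv2.resize(a,(400,400)),cv2.resize(b,(400,356)) if 0 else cv2.copyMakeBorder(cv2.resize(b,(400,356)),0,44,0,0,0)]))
```

```text
lamp in board frame [0.21888667 0.00089183 0.18681505] [ 0.2  0.9 -0.  -0.2 -0.   1.5 -0.9 -2.6]
12.1167
```

View pics/z4.png

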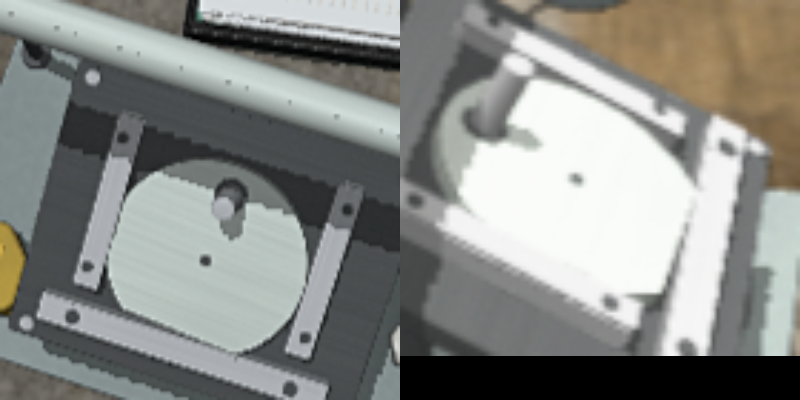

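```bash
cat > est.py <<'E'
from h import *
from scipy.optimize import least_squares
v=np.load("fit.npy");R=frame(v[0]);o=v[1:4]
def est(T,Sd):
    ob=[("top",k,u) for k,u in zip("csb",T)]+[("side",k,u) for k,u in zip("csb",Sd)]
    def r(w):
        c=np.array([w[0],w[1],10]);d=np.array([np.cos(w[2]),np.sin(w[2]),0])*50
        K={"c":c,"s":c+d+[0,0,40],"b":c+d}
        return np.concatenate([proj(n,o+R@(K[k]/1000))-np.array(u) for n,k,u in ob])
    s=least_squares(r,[60,0,0]);print("cx,cy mm",s.x[:2],"deg",np.degrees(s.x[2]));print(s.fun.reshape(-1,2).round(1))
if __name__=="__main__":
    t=lambda u,v:(200+u*.35,150+v*.35); s=lambda u,v:(240+u*.225,225+v*.225)
    est([t(205,260),t(223,207),t(231,190)],[s(175,179),s(119,65),s(87,122)])
E
python3 est.py
python3 - <<'E'
import cv2
a=cv2.imread("pics/side4.png")[255:310,275:330];b=cv2.imread("pics/top4.png")[235:290,205:315]
cv2.imwrite("pics/z5.png",cv2.resize(a,(600,600),interpolation=cv2.INTER_CUBIC));cv2.imwrite("pics/z6.png",cv2.resize(b,(800,400),interpolation=cv2.INTER_CUBIC))
E
```

```text
cx,cy mm [59.178685    2.37783336] deg -4.341585845872829
[[ 0.4 -0.7]
 [ 0.1  0.1]
 [ 0.3  1. ]
 [-0.   0.3]
 [ 0.   0. ]
 [-0.9  1.1]]
```

View pics/z5.png

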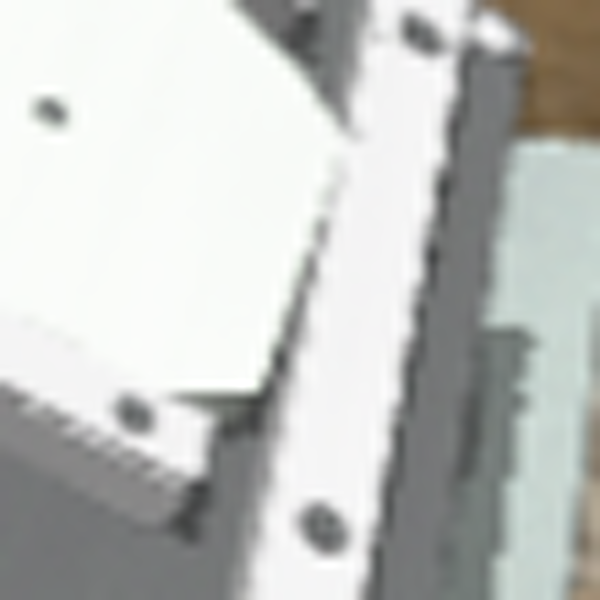

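View pics/z6.png

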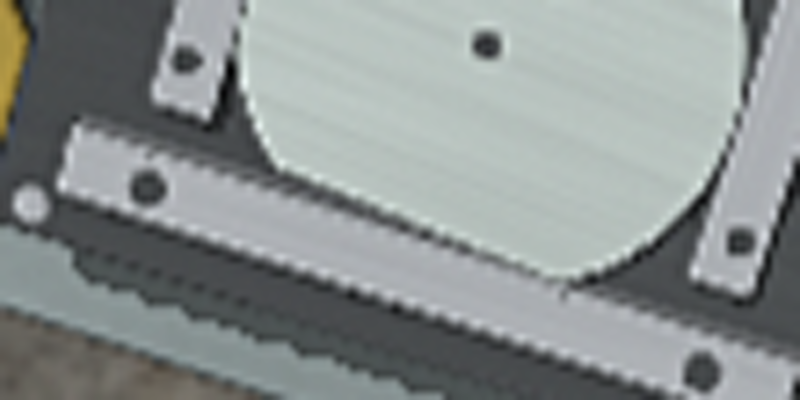

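```bash
cat > p2.py <<'E'
import sys
from plan import *
import cv2
ye=float(sys.argv[1]);k=sys.argv[2]
ctrl.move_l(W((.106,-.045,.10)),vel=.2)
ctrl.move_l(W((.106,-.040,.034)),vel=.12)
ctrl.move_l(W((.106,-.024,.034)),vel=.03)
ctrl.move_l(W((.106,ye,.034)),vel=.01); ctrl.sleep(.3)
print((R.T@(ctrl.current_tool_pos()-o)).round(4),R.T@ctrl.current_contact_force())
cv2.imwrite(f"pics/side{k}p.png",ctrl.read_camera("side"))
ctrl.move_l(W((.106,-.040,.034)),vel=.04)
ctrl.move_l(W((.106,-.045,.10)),vel=.15)
ctrl.move_l(W((-.05,-.05,.17)),vel=.2)
print(ctrl.current_t())
for n in ["side","top"]: cv2.imwrite(f"pics/{n}{k}.png",ctrl.read_camera(n))
a=cv2.imread(f"pics/side{k}.png")[255:310,275:330];b=cv2.imread(f"pics/top{k}.png")[150:290,200:340]
cv2.imwrite(f"pics/zz{k}.png",np.hstack([cv2.resize(b,(400,400),interpolation=cv2.INTER_CUBIC),cv2.resize(a,(400,400),interpolation=cv2.INTER_CUBIC)]))
b=cv2.imread(f"pics/top{k}.png")[235:290,205:315]
cv2.imwrite(f"pics/zt{k}.png",cv2.resize(b,(800,400),interpolation=cv2.INTER_CUBIC))
E
python3 p2.py -.018 7
```

```text
lamp in board frame [0.21888667 0.00089183 0.18681505] [ 0.2  0.9 -0.  -0.2 -0.   1.5 -0.9 -2.6]
[ 0.106 -0.018  0.034] [-0.69056642 -0.24147808 -0.5645421 ]
18.0083
```

View pics/zz7.png

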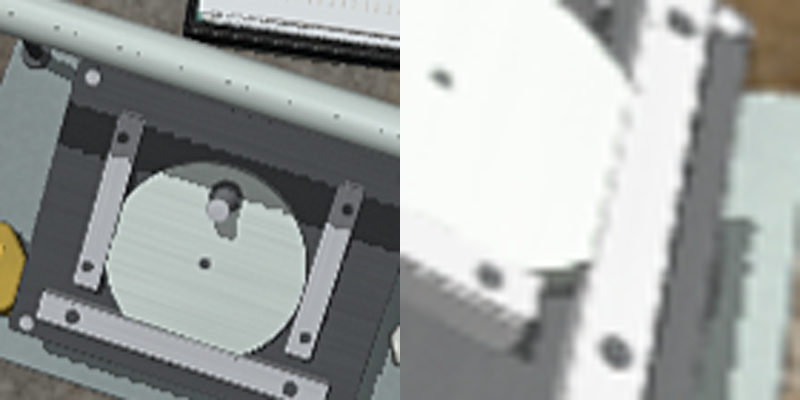

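View pics/zt7.png

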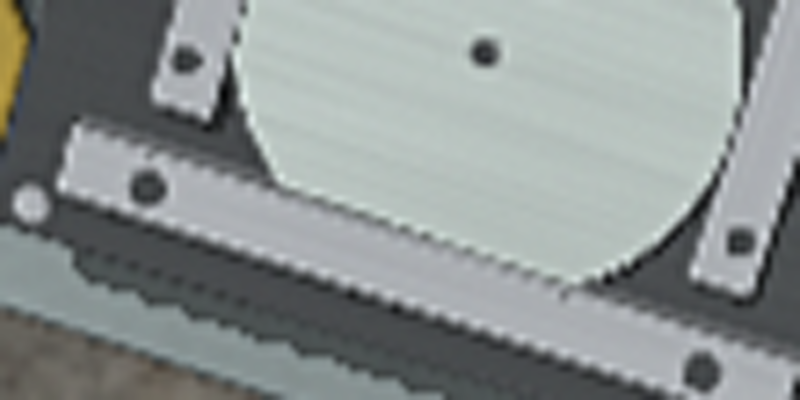

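Run:
```python
from est import *
t=lambda u,v:(200+u*.35,150+v*.35); s=lambda u,v:(275+u*.1375,255+v*.1375)
import cv2
b=cv2.imread("pics/side7.png")[225:305,240:330];cv2.imwrite("pics/s7.png",cv2.resize(b,(720,600),interpolation=cv2.INTER_CUBIC))
c,R_=np.array([56,1.8,10.]),R
for y in (42,0,-42):
  print(y,[ (proj(n,o+R@(np.array([0,y+1.8,10])/1000))).round(1) for n in("top","side")])
for d in (0,3,-3):
  a=np.radians(d)
  for n in("top",): print(d,n,(proj(n,o+R@((c+[50*np.cos(a),50*np.sin(a),40])/1000))-proj(n,o+R@(c/1000))).round(2))
print("meas top",(np.array(t(218,210))-np.array(t(204,264))).round(2))
```

```text
42 [array([244.4, 260.9]), array([301.7, 290.7])]
0 [array([264.3, 267.5]), array([304.2, 278.4])]
-42 [array([284.4, 274. ]), array([306.6, 267. ])]
0 top [  4.07 -18.36]
3 top [  2.72 -18.76]
-3 top [  5.4 -17.9]
meas top [  4.9 -18.9]
```

View pics/s7.png

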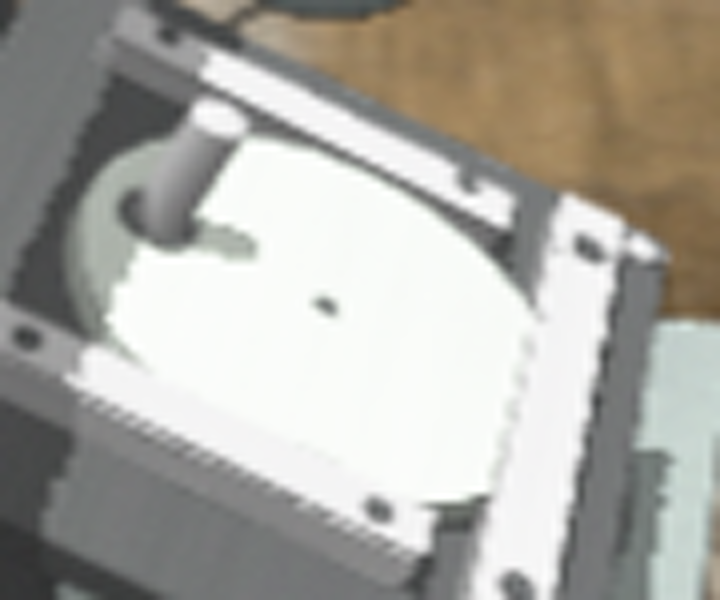

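Run:
```python
from est import *
t=lambda u,v:(200+u*.35,150+v*.35); s=lambda u,v:(240+u*.125,225+v*.1333)
est([t(204,264),t(218,210),t(226,194)],[s(326,305),s(220,117),s(167,225)])
c=np.array([56,1.8,10.])
for d in(-4,-2,0,2):
  a=np.radians(d);print(d,(proj("side",o+R@((c+[50*np.cos(a),50*np.sin(a),40])/1000))-proj("side",o+R@(c/1000))).round(2))
```

```text
cx,cy mm [55.85408822  2.07105778] deg -0.7712118939109603
[[ 0.5 -0.5]
 [-0.   0.2]
 [ 0.2  0.6]
 [ 0.   0.6]
 [ 0.4  0.5]
 [-1.2  0. ]]
-4 [-12.54 -25.84]
-2 [-12.75 -25.42]
0 [-12.93 -24.99]
2 [-13.09 -24.54]
```

Run:
```python
from bench import ctrl
print(ctrl.current_t(),ctrl.sign_off())
```

```text
the job is handed in; nothing more can be done
18.1083 None
```

The disc is turned so its flat lies flush along the stop bar. I handed the job in at 18.1 s of the 51 s allowed; it reports no verdict.

- **What I did:** I located the board, disc and lamp from the top and side pictures, where the stud stood about -88° from straight up the slope. With the gripper shut and held square to the board, I pushed the stud round with the fingertips.
- **First check failed:** After the first pass the flat was still about 4° off. A wedge showed at its left end, because the disc had moved over against the left rail. I pushed the stud about 3.5 mm further to correct it.
- **Last check:** The fit to both pictures put the disc centre 55.9 mm above the bar (56 mm is nominal) and the angle at about -0.8°, against a limit of 3.4°. No wedge showed in either close-up. By stud angle the separate readings were less consistent: the top picture alone suggested about -2°, and the side picture could not tell angles apart well.
- **Robot:** It was backed clear of everything before I handed in. The contact forces I read during the pushes stayed within about 1.5 N.

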